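# Lever up the flap of the film compartment

### The job

The pale wooden film compartment has a heavy flap without a knob: press down the round pad on the long end of the steel lever, smoothly and with the fingertips, until the short end has raised the flap's front edge by at least 2.5 cm, and finish while still holding the lever down so that the flap stays up. Only push the lever: do not lift it off its stand or slide it away, do not touch the flap itself, and leave the jar, the two canisters and the slide viewer where they are.

Things in the scene. Friction and masses are not known exactly. Their poses are not given: they have to be found in the camera images.
- compartment: open-topped box of pale wood, fixed to the shelf, 135 (x) x 220 (y) x 86.5 mm high. Origin on the shelf surface, 95 mm in front of the middle of the box's front wall; its x axis points from the origin to the box, z up.
- flap (a joint): hinge of the heavy pale wood flap (about 0.85 kg, 175 x 224 x 20 mm) that lies flat on the box as its lid and sticks out 40 mm in front of the box's front wall. The hinge line runs along the box's far upper edge, at the flap's underside. Value in rad: 0 shut, growing as the front edge rises (0.143 is 2.5 cm). The hinge is free: the flap falls shut when it is not held up.
- flap_lip (a point): middle of the flap's front lower edge, 175 mm from the hinge line. 86.5 mm above the shelf when shut.
- fulcrum: pale wood stand fixed on the shelf in front of the box, foot 70 x 60 mm, with a steel rod across (10 mm thick, top of rod 80 mm above the shelf) between two upright cheeks that reach 100 mm high, 27 mm apart inside. Origin under its middle on the shelf; the lever lies between the cheeks along its x axis.
- lever: loose flat steel lever, 0.18 kg, 24 mm wide, 6 mm thick, resting level on the stand's rod; two ribs underneath straddle the rod. Origin on its underside over the rod; x axis along it to the short end, z up. The short end reaches 83 mm from the origin, under the flap's overhang; the long end 185 mm the other way (-x), with nothing under it. It comes back up when let go.
- lever_pad (a point): middle of the top of the round pad (40 mm across, 6 mm thick, flush with the bar) at the long end, 165 mm from the lever's origin, 86 mm above the shelf at rest. Pressed (1 to 3 N), it moves on an arc about the rod: 52 mm down (lever tilted 0.31 rad) the flap's front edge is up about 2.6 cm; at 0.45 rad the end meets the shelf, the edge about 3.8 cm up.
- jar: amber glass jar with a black screw lid, 72 mm across, 110 mm high, standing loose; origin under its middle.
- canister_a: black film canister, 34 mm across, 52 mm high, standing loose; origin under its middle.
- canister_b: second black film canister, the same.
- viewer: grey plastic slide viewer, 75 x 85 x 50 mm, standing loose; origin under its middle.

How it is judged:
By the outcome, as a careful person would: the job done as asked, in the order asked, and still so for the second after the job is handed in, while the arm keeps its last pose, push and grip.
It also fails if it takes over 29 s, if anything falls off the work surface, if the arm or the gripper's body presses on something with over 40 N, if the wrist force passes 120 N, or if a joint passes its speed limit or range.

### The arm

A 6-joint arm with a two-finger parallel gripper is mounted at the origin on the work surface. World frame = base frame: x ahead of the robot, y to its left, z up, the work surface at z = 0. Lengths are in m, angles in rad, forces in N, time in s.
With the tool pointing down it reaches from about 0.35 to 0.85 m from the base axis. Payload 8.1 kg.
Tool frame: the origin (TCP) lies midway between the tips of the shut fingers; the grasp point (between the pads) lies 19 mm behind it (robot.grip_point_offset is the distance from the TCP to the grasp point, in m); z points along the fingers, y is the line along which they close (so a half turn about z gives the same grasp; the last joint's range is limited). The gripper opens to 93 mm and grips with 3 to 60 N. Pads are 15 mm wide; open, the fingers measure 128 mm over their backs; the gripper's body (75 mm by 188 mm) begins 65 mm behind the grasp point.
Start: joints at [-1.348, 0.13, 1.488, -0, 1.523, -0.085], TCP at [0.182, -0.572, 0.219] pointing down, gripper open.
Joint ranges: [-2.96, 2.96], [-0.89, 2.26], [0.02, 2.5], [-1.34, 4.48], [0, 2.73], [-2.66, 2.66]. Speed limits (rad/s): [2.39, 2.39, 2.79, 3.14, 3.14, 3.14].

### API

Orientations are given as a rotation vector (axis times angle).
In Python, from plant import robot, read_camera, job gives the robot as it stands.
- The arm moves only by the shell command python3 -m inch 'ROWS' [FORCE]. ROWS is JSON, one flat list of numbers, 5 for each row, row after row: the shift along the world's x, y, z in mm, then the turn about the world's z in degrees, then the opening in per cent of the stroke, from 0 (shut) to 100 (fully open). In form: [dx, dy, dz, yaw, hand, dx, dy, dz, yaw, hand, ...]. A call has 1 to 10 rows; each row is the pose to reach, as a shift and turn from the pose commanded when the call began; what a row does not reach only later rows make up. A row lasts 1/12 s, in which the tool goes at most 41.7 mm and 7.16 degrees, less where a joint would pass 70% of its speed; a pose out of reach is approached as far as the arm can. A call with a gripper value outside its range is refused whole. The fingers move at their own pace and stop on an object; FORCE is the grip in N (left out, the last holds). Time passes only in rows, so rows that repeat a pose let the fingers close. It gives the time, the measured TCP pose, the force, the opening and the grip force at its end, in the units of the state.
- robot.read_state(): the state, without advancing time (a new reading comes with each control period).
- read_camera(name): name is "scene" or "top"; returns a dict with "image" (420x560x3 uint8, blue, green, red), "K" (3x3 intrinsics, pixels), "D" ([k1, k2, p1, p2, k3] as OpenCV has them; the pictures are not rectified), "extrinsics" (4x4, takes a point from world to camera coordinates). Camera axes: x right, y down, z forward; pixel columns grow to the right and rows downward; lengths in m; the calibration is good to about 2 mm. A picture is of the moment at which its call begins. There is no depth.
- job.close_job(): hands the job in; it is judged then, once.
The state is a dict: "t": time; "q": joint angles; "dq": joint speeds; "joint_torque": joint torques, N m; "tool_pos": TCP position; "orientation": TCP orientation; "force": force on the tool from outside, world axes, zero at the start; "wrist_torque": the same for the moment, N m; "opening": finger opening in m; "gripper_force": force on a finger pad.
Only numpy, scipy, OpenCV 4.12 (cv2) and the standard library are available. Lean on these libraries where they do the work, as an engineer would, in place of code of your own. Each camera call takes 0.05 s, during which the arm holds its last target. There are 200 camera calls.

## Working session

There is one attempt and no reset: what is moved stays moved. The work goes in short steps, Python scripts to look and compute and a shell command to move; the robot and the scene stay as the last step left them, time stands still between calls to the robot, and variables do not carry over. Pictures are saved under pics/ and viewed, at most 10 in all, crops included, and the job is handed in when it is done.

```bash
mkdir -p pics; ls
python3 - <<'E'
from plant import robot, read_camera
import cv2,pickle
d={n:read_camera(n) for n in("scene","top")}
pickle.dump(d,open('c.pkl','wb'))
for n in d: cv2.imwrite(f'pics/{n}0.png',d[n]['image'])
s=robot.read_state();print(s['t'],s['tool_pos'],s['orientation'],s['force'])
E
```

```text
pics
0.1 [ 0.18167423 -0.57127472  0.21768748] [-3.10276776e+00 -4.81330196e-01  2.42099425e-04] [-0.10142557  0.7122578  -0.32695549]
```

View pics/scene0.png

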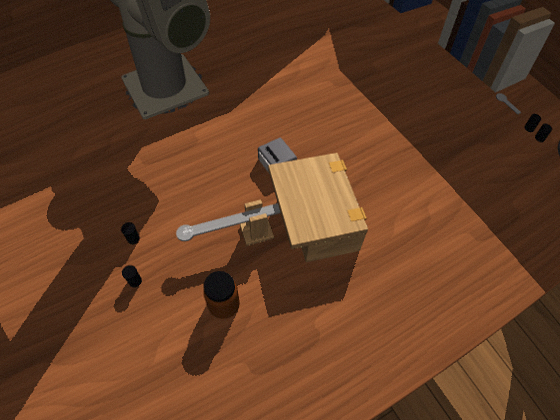

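View pics/top0.png

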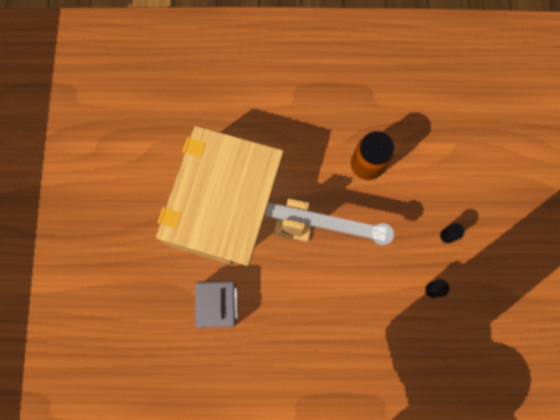

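The scene view shows the pad at (184,233), and the top view at (382,234). In the top view the lever's short end is near (270,210), the canisters are at (452,233) and (437,288), and the jar lid is at (376,147).

```bash
cat > h.py <<'E'
import numpy as np,cv2
def ray(c,uv):
    p=cv2.undistortPoints(np.array([[uv]],float),c['K'],np.array(c['D'],float)).ravel()
    E=np.array(c['extrinsics']);R,t=E[:3,:3],E[:3,3]
    return -R.T@t, R.T@np.array([p[0],p[1],1])
def plane(c,uv,z):
    o,d=ray(c,uv);return o+d*(z-o[2])/d[2]
def tri(a,ua,b,ub):
    A=[];y=[]
    for c,u in((a,ua),(b,ub)):
        o,d=ray(c,u);d/=np.linalg.norm(d);P=np.eye(3)-np.outer(d,d);A.append(P);y.append(P@o)
    return np.linalg.lstsq(np.vstack(A),np.hstack(y),rcond=None)[0]
E
python3 - <<'E'
import pickle,numpy as np,cv2
from h import *
np.set_printoptions(precision=4,suppress=True)
d=pickle.load(open('c.pkl','rb'))
for n in d: d[n]['K']=np.array(d[n]['K'],float)
s,t=d['scene'],d['top']
print('cams',ray(s,(280,210))[0],ray(t,(280,210))[0])
def blob(c,u,r):
    x,y=u;im=c['image'][y-r:y+r+1,x-r:x+r+1].astype(int)
    m=((im.max(2)-im.min(2)<45)&(im.min(2)>90)).astype(np.uint8)
    n,l,st,ce=cv2.connectedComponentsWithStats(m);k=1+np.argmax(st[1:,4])
    ys,xs=np.where(l==k)
    return m,xs+x-r,ys+y-r
for n,c,u in(('s',s,(184,233)),('t',t,(382,234))):
    m,xs,ys=blob(c,u,16);print(n,xs.min(),xs.max(),ys.min(),ys.max())
    for r in m: print(''.join('.#'[v] for v in r))
print('pad',tri(s,(184,233),t,(382,234)),plane(s,(184,233),.086),plane(t,(382,234),.086))
print('lever near flap',plane(t,(272,210),.086),plane(s,(274,209.5),.086))
for nm,u,z in(('jar',(376,147),.11),('canA',(453,232),.052),('canB',(438,288),.052),('viewer',(215,304),.05),
 ('flapc',(282,151),.1065),('flapc',(248,264),.1065),('h',(196,127),.1065),('h',(157,238),.1065),('stand',(298,204),.1),('stand',(293,224),.1)):
    print(nm,plane(t,u,z))
E
```

```text
cams [ 1.0895 -0.2339  0.9457] [0.4003 0.0437 1.0601]
s 176 200 224 239
.................................
.................................
.................................
.................................
.................................
.................................
.................................
.............................####
..............########...########
............#####################
...........######################
..........#######################
.........########################
.........########################
........#########################
........#########################
........########################.
........####################.....
........#################........
.........###############.........
.........##############..........
..........############...........
............#########............
.................................
.................................
.................................
.................................
.................................
.................................
.................................
........
[... 968 characters left out ...]
......##########...........
..............#####..............
.................................
.................................
.................................
.................................
.................................
.................................
pad [ 0.5717 -0.1599  0.0834] [ 0.5726 -0.1616  0.086 ] [ 0.5718 -0.1579  0.086 ]
lever near flap [0.6167 0.045  0.086 ] [0.6173 0.0439 0.086 ]
jar [ 0.7322 -0.1488  0.11  ]
canA [ 0.5817 -0.3021  0.052 ]
canB [ 0.4751 -0.2663  0.052 ]
viewer [0.4459 0.1504 0.05  ]
flapc [0.7249 0.0266 0.1065]
flapc [0.5137 0.0875 0.1065]
h [0.7722 0.1887 0.1065]
h [0.5601 0.2518 0.1065]
stand [ 0.625  -0.0027  0.1   ]
stand [0.5876 0.0068 0.1   ]
```

```bash
python3 -m inch '[10,10,0,2,0, 35,37,0,7,0, 62,66,0,12,0, 90,95,0,18,0, 118,124,0,24,0, 146,154,0,30,0, 174,183,0,35,0, 202,213,0,40,0, 228,240,0,45,0, 240,253,0,47,0]' 5; python3 -m inch '[12,12,0,2,0, 35,37,-5,4,0, 62,66,-10,6,0, 90,95,-20,8,0, 115,121,-35,10,0, 135,143,-50,12,0, 146,154,-60,13,0, 150,159,-65,13,0, 150,159,-68,13,0, 150,159,-68,13,0]'
python3 - <<'E'
from plant import robot, read_camera
from scipy.spatial.transform import Rotation as R
import cv2
s=robot.read_state();print(s['t'],s['tool_pos'],R.from_rotvec(s['orientation']).as_matrix().round(3),s['force'],s['q'])
cv2.imwrite('pics/scene1.png',read_camera('scene')['image'])
E
```

```text
t: 0.93
tool_pos: [0.4244, -0.3145, 0.2185]
orientation: [-2.646, -1.692, -0.002]
force: [-0.4, -0.3, 0.5]
opening: 0.031
gripper_force: 0.0
t: 1.77
tool_pos: [0.571, -0.1596, 0.1499]
orientation: [-2.446, -1.969, 0.002]
force: [0.4, -0.3, 0.3]
opening: 0.0002
gripper_force: 0.0
1.7667 [ 0.57098823 -0.15960136  0.14994078] [[ 0.214  0.977 -0.002]
 [ 0.977 -0.214  0.   ]
 [-0.    -0.002 -1.   ]] [ 0.41705692 -0.31520467  0.26115015] [-3.58774789e-01  1.53872666e-01  1.58898824e+00 -4.02234630e-04
  1.40026634e+00 -1.43465618e-01]
```

View pics/scene1.png

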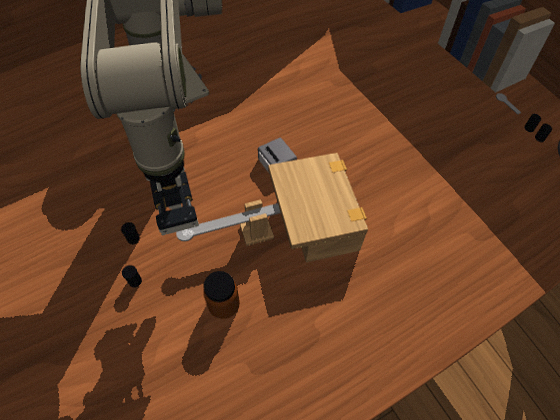

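The fingers are shut and aligned over the pad at (184,234), and nothing else is touched. Next I go down to just above the pad, then make contact gently.

```bash
python3 -m inch '[1,1,-8,0,0, 1,1,-20,0,0, 1,1,-34,0,0, 1,1,-46,0,0, 1,1,-54,0,0, 1,1,-58,0,0, 1,1,-60,0,0, 1,1,-60,0,0]'; python3 -m inch '[0,0,-1,0,0, 0,0,-2,0,0, 0,0,-3,0,0, 0,0,-4,0,0, 0,0,-5,0,0, 0,0,-7,0,0, 0,0,-9,0,0, 0,0,-11,0,0, 0,0,-12,0,0, 0,0,-12,0,0]'
```

```text
t: 2.48
tool_pos: [0.5726, -0.1589, 0.0903]
orientation: [-2.448, -1.969, 0.0]
force: [-0.2, 0.2, -0.2]
opening: 0.0007
gripper_force: 0.0
t: 3.32
tool_pos: [0.5728, -0.1588, 0.0784]
orientation: [2.448, 1.969, 0.0]
force: [-1.0, -0.4, 1.1]
opening: 0.0002
gripper_force: 0.9
```

```bash
python3 -m inch '[0,0,-1,0,0, 0,0,-3,0,0, 0,0,-6,0,0, 0,0,-9,0,0, 0,1,-12,0,0, 0,1,-15,0,0, 0,1,-18,0,0, 0,2,-21,0,0, 0,2,-24,0,0, 0,2,-25,0,0]'
python3 - <<'E'
from plant import read_camera
import cv2,numpy as np
a,b=[read_camera(n)['image'][80:320,120:420] for n in('scene','top')]
b=read_camera('top')['image'][110:350,140:480]
cv2.imwrite('pics/m.png',np.hstack([a,b]))
E
```

```text
t: 4.15
tool_pos: [0.5726, -0.1565, 0.053]
orientation: [-2.447, -1.969, 0.0]
force: [0.6, 0.4, 1.5]
opening: 0.0005
gripper_force: 1.0
```

View pics/m.png

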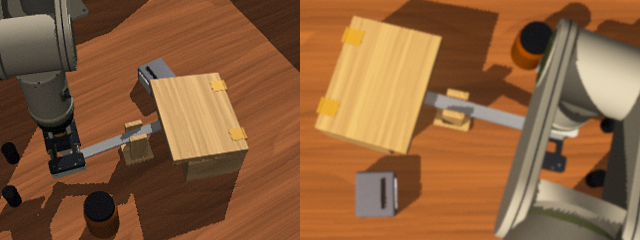

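The crop shows the lever tilted under the fingers and still seated between the cheeks, with the flap rising. I carry on along the arc.

```bash
python3 -m inch '[0,0,-1,0,0, 0,1,-4,0,0, 0,1,-7,0,0, 1,2,-10,0,0, 1,3,-13,0,0, 1,4,-16,0,0, 1,4,-19,0,0, 1,5,-22,0,0, 1,6,-25,0,0, 1,6,-26,0,0]';  python3 -m inch '[0,0,0,0,0, 0,0,0,0,0, 0,0,0,0,0, 0,0,0,0,0, 0,0,0,0,0, 0,0,0,0,0]'
python3 - <<'E'
from plant import read_camera
import cv2,numpy as np,pickle
d={n:read_camera(n) for n in('scene','top')};pickle.dump(d,open('c2.pkl','wb'))
a=cv2.resize(d['scene']['image'][80:320,110:390],None,fx=2,fy=2)
b=d['top']['image'][110:350,140:380]
cv2.imwrite('pics/e.png',np.hstack([a,cv2.copyMakeBorder(b,0,240,0,0,cv2.BORDER_CONSTANT)]))
E
```

```text
t: 5.13
tool_pos: [0.5735, -0.1504, 0.0269]
orientation: [-2.447, -1.969, 0.0]
force: [0.6, 0.0, 2.3]
opening: 0.0006
gripper_force: 0.9
t: 5.63
tool_pos: [0.5738, -0.1508, 0.0277]
orientation: [2.448, 1.969, -0.0]
force: [-1.2, 0.1, 0.4]
opening: 0.0004
gripper_force: 0.6
```

View pics/e.png

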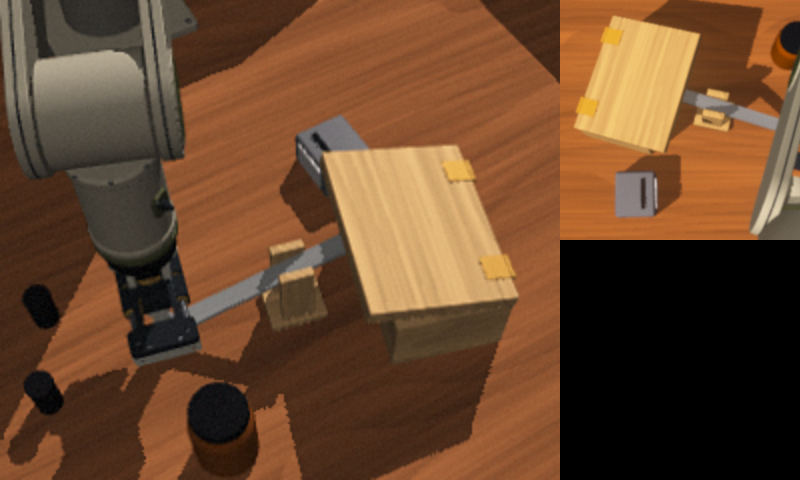

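Run:
```python
import pickle,cv2
from h import *
for f,cs in(('c.pkl',(((271,166),(248,264)),((293,244),(282,151)))),('c2.pkl',(((271.5,156.5),(245,261)),((294.5,236),(279.5,143))))):
    d=pickle.load(open(f,'rb'))
    for n in d:d[n]['K']=np.array(d[n]['K'],float)
    for a,b in cs:
        g=lambda n,u:cv2.cornerSubPix(cv2.cvtColor(d[n]['image'],cv2.COLOR_BGR2GRAY),np.array([[u]],np.float32),(4,4),(-1,-1),(3,30,.01)).ravel()
        A,B=g('scene',a),g('top',b);print(A,B,tri(d['scene'],A,d['top'],B).round(4))
```

```text
[268.46027 163.95996] [246.55899 265.3651 ] [0.5109 0.0896 0.1084]
[291.54065 244.6073 ] [282.58243 150.42737] [0.7251 0.0253 0.1087]
[272.4293  155.81763] [243.075  263.2903] [0.5124 0.0967 0.1357]
[295.00443 236.5688 ] [279.48056 143.51755] [0.7269 0.0313 0.1415]
```

```bash
python3 -c "
from plant import job;print(job.close_job())"
```

```text
the job is handed in; nothing more can be done
None
```

I pressed the lever pad down about 58 mm and handed the job in at about 5.7 s with the arm still holding it there; the flap's front edge measured about 3 cm up in the camera images (2.7 to 3.3 cm at its two corners), and the lever still sat between the cheeks of its stand.

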